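# Register a printing block in the lay-up plate

### The arm

A 7-joint arm with a two-finger parallel gripper is mounted at the origin on the work surface. World frame = base frame: x ahead of the robot, y to its left, z up, the work surface at z = 0. Lengths are in mm, angles in degrees, forces in N, time in s.
With the tool pointing down it reaches from about 425 to 800 mm from the base axis. Payload 8.3 kg.
Tool frame: the origin (TCP) lies at the centre of the arm's flange, where the gripper is bolted on; the fingertips stand 173 mm ahead of it and the grasp point (between the pads) lies 155 mm ahead of it (grip_depth is the distance from the TCP to the grasp point, in mm); z points along the fingers, y is the line along which they close (so a half turn about z gives the same grasp; the last joint's range is limited). The gripper opens to 85 mm and grips with 20 to 120 N. Pads are 22 mm wide; open, the fingers measure 114 mm over their backs; the gripper's body (76 mm by 85 mm) begins 54 mm behind the grasp point. The pads swing forward as they close: fully open they stand 13 mm farther back than shut.
Start: joints at [60.567, 21.967, 0.94, 78.501, -0.361, 79.538, -2.664], TCP at [272.332, -562.54, 404.679] pointing down, gripper open.
Joint ranges: [-169.22, 169.22], [-14.56, 117.87], [-87.37, 89.26], [10.42, 133.3], [-82.24, 262.24], [0.94, 117.77], [-172.7, 172.7]. Speed limits (degrees/s): [136.94, 136.94, 172.46, 172.46, 180, 180, 180].

### API

Orientations are given as [roll, pitch, yaw] about the fixed x, y, z axes, in that order (R = Rz(yaw) Ry(pitch) Rx(roll)).
In Python, from rig import * gives the robot as it stands.
- The arm moves only by the tool play_rows, never from a script. Its argument "series" is a list of rows, each a list of 2 entries, a list of its own where there are three numbers: the shift along the tool's x, y, z in cm, then the turn about the tool's z in rad. A call has exactly 5 rows; each row shifts and turns the commanded pose from where the row before left it, along the tool's axes as they then stand; what a row does not reach is not made up. A row lasts 1/12 s, in which the tool goes at most 41.7 mm and 7.16 degrees, less where a joint would pass 70% of its speed; a pose out of reach is approached as far as the arm can. A call is refused whole if a number of a shift passes 4.17 or a number of a turn 0.125, either way. A call with a gripper value outside its range is refused whole. "gripper" is the finger opening in cm, from 0 to 8.54, set as the call begins (left out, the last holds). The fingers move at their own pace and stop on an object; "force" is the grip in N (left out, the last holds). Time passes only in rows, so rows that do not move let the fingers close, or fill a call up. It gives the time, the measured TCP pose, the force, the opening and the grip force at its end, in the units of the state.
- sense(): the state, without advancing time (a new reading comes with each control period).
- read_camera(name): name is "scene" or "top"; returns the picture (384x512x3 uint8, red, green, blue); there is no depth.
- camera_model(name): a dict with "camera_matrix" (3x3 intrinsics, pixels), "pose" (4x4, takes a point from camera to world coordinates). Camera axes: x right, y up, looking along -z (the intrinsics and any distortion apply to the point x, -y, -z); pixel columns grow to the right and rows downward; lengths in mm; the calibration is good to about 2 mm. A picture is of the moment at which its call begins. camera_model takes no time and is no camera call.
- close_job(): hands the job in; it is judged then, once.
The state is a dict: "t": time; "joint_pos": joint angles; "qd": joint speeds; "tau": joint torques, N m; "tool_pos": TCP position; "tcp_rot": TCP orientation; "force": force on the tool from outside, world axes, zero at the start; "moment": the same for the moment, N m; "grip_width": finger opening in mm; "grasp_force": force on a finger pad.
Only numpy, scipy, OpenCV 4.12 (cv2) and the standard library are available. Lean on these libraries where they do the work, as an engineer would, in place of code of your own. Each camera call takes 0.05 s, during which the arm holds its last target. There are 200 camera calls.

### The job

Using only pushes of the fingertips, nudge the copper-faced printing block snugly and squarely into the corner of the steel lay-up plate, flat against both the long back fence and the end stop, and slide the red-backed knee up against the block so that no gap is left. Push gently, never pick the block up or tip it, and leave everything else on the bench where it is. Finish with the hand clear.

Things in the scene. Friction and masses are not known exactly. Their poses are not given: they have to be found in the camera images.
- lay_plate: lay-up plate, fixed to the bench: dark steel bed 220 (x) x 340 (y) x 8 mm. Origin: centre of its underside; the bed's top is 8 mm above it. Steel back fence along its far edge, inner face at x = +90 mm; steel end stop at its left, inner face at y = +120 mm, spanning x = -30 to +90 mm. Both stand 16 mm above the bed; the block belongs in the corner where their inner faces meet
- print_block: copper-faced printing block, loose on the bed: wood 90 (x) x 110 (y) x 23 mm, 0.28 to 0.56 kg. Origin: centre of its underside. It starts turned up to 0.3 rad from the plate. In place, its 110 mm +x side lies on the back fence and its 90 mm +y side on the end stop: centre at plate x = +45, y = +65 mm, axes parallel to the plate's
- knee (a joint): sliding knee of the lay-up plate, in m: it slides along the plate's +y, towards the end stop, as the value grows from 0 to 0.15; its pressing face is at plate y = -0.075 + value and meets a seated block at 0.085. About 2 N of friction; it stays where it is left
- knee_face (a point): middle of the knee's pressing face (looks to plate +y), plate x = +32.5 mm, 10.5 mm above the bed. The knee is a light metal bar across the bed: 105 mm long (x -20 to +85 mm), 12 mm thick, 20 mm tall. Push it on the red bar fixed along its back: as long, top 22.5 mm above the bed, its flat back 24 mm behind the pressing face (towards -y)
- eraser: white eraser in a blue sleeve, 45 x 20 x 12 mm, lying on the near edge of the lay-up plate; origin at the centre of its underside; to be left alone
- brass_spacer: solid brass bar 20 x 40 x 18 mm, lying on the near edge of the lay-up plate; origin at the centre of its underside; to be left alone
- twine: upright spool of tan twine, 68 mm across, 85 mm tall, standing in the red tray; origin at the centre of its underside; to be left alone
- tape_roll: roll of cream tape lying flat in the red tray, 68 mm across, 24 mm tall; origin at the centre of its underside; to be left alone
- paperweight: dark round steel paperweight with a knob, 68 mm across, 42 mm tall, on the bench to the right; origin at the centre of its underside; to be left alone
- wood_block: plain wooden block without copper, 60 x 80 x 23 mm, on the bench to the right; origin at the centre of its underside; to be left alone
- ink_tin: flat green tin, 68 mm across, 30 mm tall, on the bench to the right; origin at the centre of its underside; to be left alone
Things that resemble listed ones, but are neither listed nor needed, are in the scene too. Leave any turquoise look-alike of the print_block alone.

How it is judged:
By the outcome, as a careful person would: the job done as asked, in the order asked, and still so for the second after the job is handed in, with the robot touching nothing.
It also fails if it takes over 64 s, if anything falls off the work surface, if the arm or the gripper's body presses on something with over 40 N, if the wrist force passes 120 N, or if a joint passes its speed limit or range.

## Working session

There is one attempt and no reset: what is moved stays moved. The work goes in short steps, Python scripts to look and compute and a tool call to move; the robot and the scene stay as the last step left them, time stands still between calls to the robot, and variables do not carry over. Pictures are saved under pics/ and viewed, at most 12 in all, crops included, and the job is handed in when it is done.

Besides the shell and the picture viewer there is one more tool, called after ">>>" by a JSON object that holds its "method" and its "body". play_rows: Moves the arm, as the interface text tells. Its arguments: {"type":"object","properties":{"series":{"type":"array","items":{"type":"array"}},"gripper":{"type":"number"},"force":{"type":"number"}},"required":["series"]}

```bash
mkdir -p pics; python3 - <<'E'
from rig import *
import cv2
for n in("top","scene"):
    im=read_camera(n); cv2.imwrite(f"pics/{n}0.png",cv2.resize(im[:,:,::-1],(800,600),interpolation=cv2.INTER_CUBIC))
    m=camera_model(n);print(n,m)
s=sense();print(s["t"],s["tool_pos"],s["tcp_rot"])
E
```

```text
top {'camera_matrix': array([[498.53025869,   0.        , 259.35439276],
       [  0.        , 498.53025869, 189.34563077],
       [  0.        ,   0.        ,   1.        ]]), 'pose': array([[ 4.65102047e-03,  9.95344010e-01, -9.62739258e-02,
         3.79861341e+02],
       [-9.99985485e-01,  4.36752437e-03, -3.15520262e-03,
         6.50633537e+01],
       [-2.72003331e-03,  9.62872032e-02,  9.95349876e-01,
         1.39403105e+03],
       [ 0.00000000e+00,  0.00000000e+00,  0.00000000e+00,
         1.00000000e+00]])}
scene {'camera_matrix': array([[466.99600668,   0.        , 252.49371406],
       [  0.        , 466.99600668, 194.33754315],
       [  0.        ,   0.        ,   1.        ]]), 'pose': array([[-7.06739857e-01, -4.83405186e-01,  5.16563839e-01,
         1.16101491e+03],
       [ 7.07456885e-01, -4.77886279e-01,  5.20700932e-01,
         7.58895764e+02],
       [-4.85076041e-03,  7.33446747e-01,  6.79729608e-01,
         9.08958909e+02],
       [ 0.00000000e+00,  0.00000000e+00,  0.00000000e+00,
         1.00000000e+00]])}
0.1 [ 272.25359925 -562.41209255  403.76101339] [-1.79897435e+02  3.14094756e-03  2.58315475e+01]
```

View pics/top0.png

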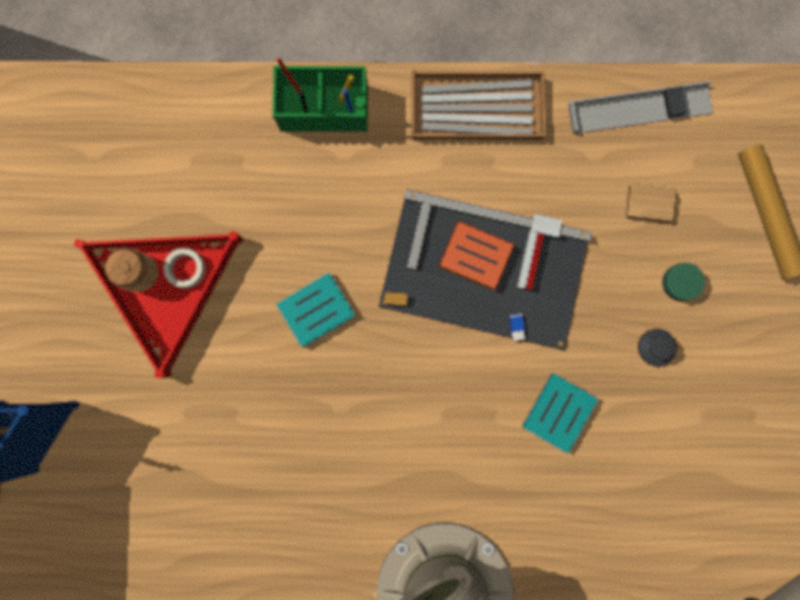

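View pics/scene0.png

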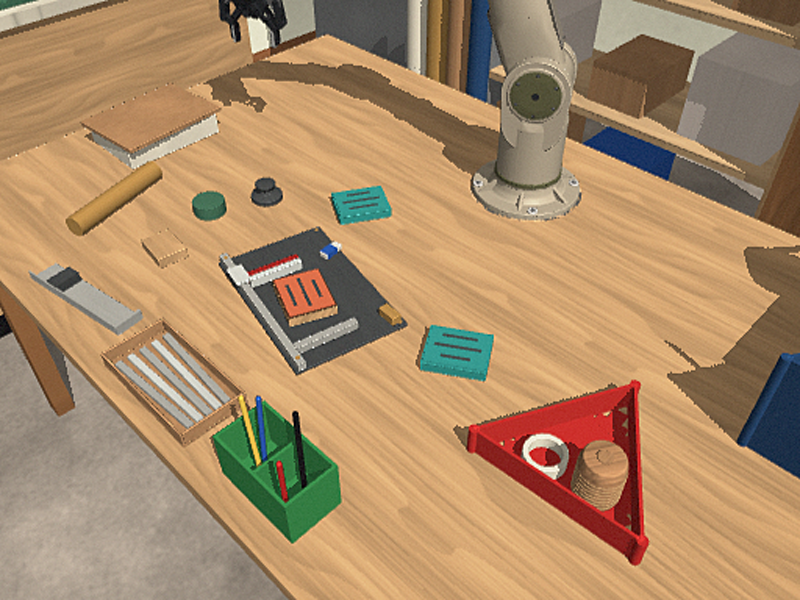

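The top view shows the plate with its corners near (405,190), (590,240), (567,350) and (380,305). The orange block is around (478,255), the knee around (530,260), the end stop on the left and the back fence at the top. Next I'll enlarge both views.

```bash
python3 - <<'E'
import cv2
from rig import *
im=read_camera("top")[:,:,::-1]; cv2.imwrite("pics/top1.png",cv2.resize(im[115:230,235:390],None,fx=5,fy=5,interpolation=cv2.INTER_CUBIC))
im=read_camera("scene")[:,:,::-1]; cv2.imwrite("pics/scene1.png",cv2.resize(im[140:245,130:270],None,fx=5,fy=5,interpolation=cv2.INTER_CUBIC))
E
```

```text
(no output)
```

View pics/top1.png

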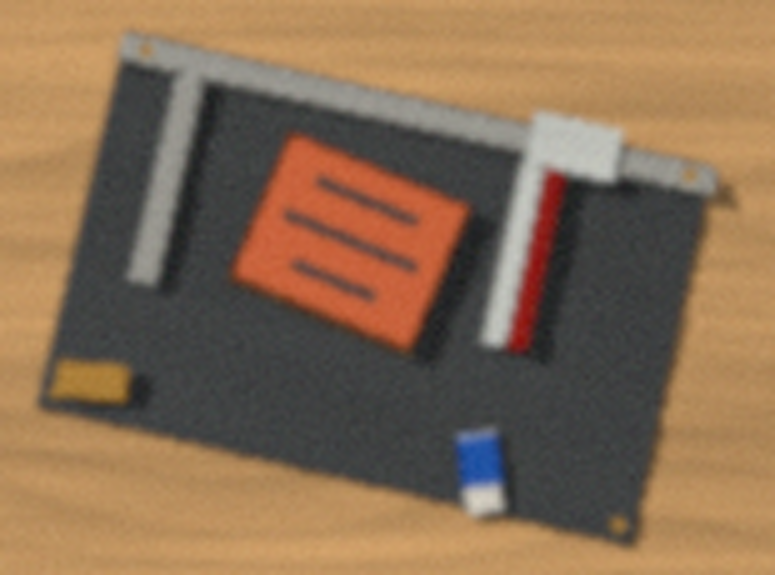

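View pics/scene1.png

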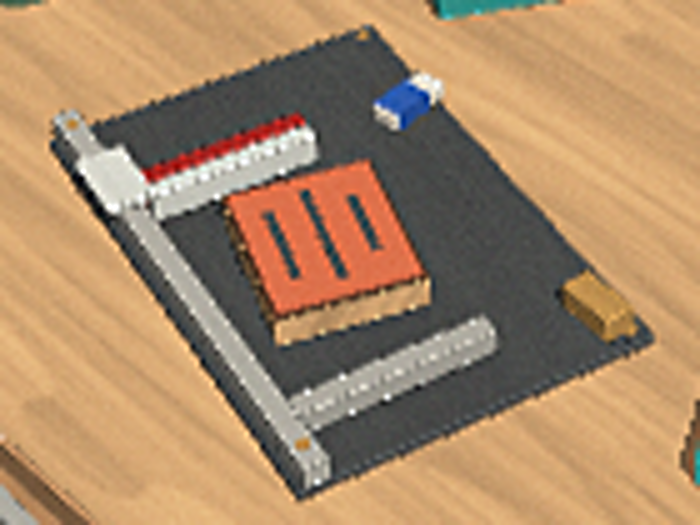

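The top crop shows these points:
- **Block top corners:** (292,133), (470,205), (408,352), (235,277)
- **Bed near corners:** (40,405), (635,543)
- **Stop inner edge:** (207,83) to (158,285)
- **Knee face near end:** (482,345)
- **Red back near end:** (527,353)

The scene crop agrees with this.

```bash
cat > h.py <<'E'
from rig import *
import numpy as np, cv2
from scipy.optimize import least_squares
OFF={"top":(235,115),"scene":(130,140)}
def ray(n,u,v,z,crop=True):
    if crop: u=(u+.5)/5-.5+OFF[n][0]; v=(v+.5)/5-.5+OFF[n][1]
    m=camera_model(n);K=np.array(m["camera_matrix"]);P=np.array(m["pose"])
    d=P[:3,:3]@(np.linalg.inv(K)@[u,v,1]*[1,-1,-1]); o=P[:3,3]
    return (o+d*(z-o[2])/d[2])[:2]
def fit(pts,obs):
    pts=np.array(pts,float);obs=np.array(obs)
    f=lambda p:((pts@np.array([[np.cos(p[2]),np.sin(p[2])],[-np.sin(p[2]),np.cos(p[2])]])+p[:2])-obs).ravel()
    r=least_squares(f,[*obs.mean(0),-.2]);return r.x,r.fun.reshape(-1,2).round(1)
E
python3 - <<'E'
from h import *
pl,r=fit([(-110,170),(-110,-170),(90,120),(-30,120)],[ray("top",40,405,8),ray("top",635,543,8),ray("top",207,83,24),ray("top",158,285,24)])
print("plate",pl,r.tolist())
pl2,r=fit([(-110,170),(-110,-170)],[ray("scene",653,338,8),ray("scene",368,28,8)]);print("plate scene",pl2,r.tolist())
B=[(45,55),(45,-55),(-45,-55),(-45,55)]
b,r=fit(B,[ray("top",*p,31) for p in[(292,133),(470,205),(408,352),(235,277)]]);print("block",b,r.tolist())
b2,r=fit(B,[ray("scene",*p,31) for p in[(277,318),(225,200),(370,162),(430,282)]]);print("block scene",b2,r.tolist())
c,s=np.cos(pl[2]),np.sin(pl[2]);R=np.array([[c,-s],[s,c]])
T=lambda w:((np.array(w)-pl[:2])@R).round(1)
print("block in plate",T(b[:2]),b[2]-pl[2], T(b2[:2]),b2[2]-pl2[2])
print("knee",T(ray("top",482,345,28)),"red",T(ray("top",527,353,30.5)),T(ray("top",565,175,30.5)))
for n,p,z in(("eraser",(480,472),20),("brass",(92,380),26),("fence carriage",(575,147),30)):print(n,T(ray("top",*p,z)))
s=sense();print(s["joint_pos"],s["grip_width"])
E
```

```text
plate [ 5.64496319e+02 -7.33351087e+01 -2.21298350e-01] [[-1.7, 0.5], [-1.0, -0.5], [2.9, 0.3], [-0.3, -0.3]]
plate scene [ 5.68141383e+02 -6.77774933e+01 -2.24179426e-01] [[0.4, 1.7], [-0.4, -1.7]]
block [ 5.85594544e+02 -5.58298141e+01 -3.93295530e-01] [[2.0, 1.0], [-0.2, -2.3], [-1.4, -2.6], [-0.4, 3.9]]
block scene [ 5.87690702e+02 -4.98589887e+01 -4.09873587e-01] [[3.3, 1.5], [0.2, -1.8], [-1.8, 0.6], [-1.7, -0.3]]
block in plate [16.7 21.7] -0.17199718019235627 [17.5 28. ] -0.18569416117159473
knee [-22.9 -61.1] red [-22.  -85.8] [ 79.6 -85.6]
eraser [-90.9 -75.8]
brass [-89.7 144.1]
fence carriage [ 96.3 -87.8]
[60.56597114 21.99899466  0.93865684 78.53655601 -0.36026931 79.5362726
 -2.66497439] 85.5040916453095
```

>>> {"method": "play_rows", "body": {"series": [[[0,0,0],0.11],[[0,0,0],0.12],[[0,0,0],0.12],[[0,0,0],0.12],[[0,0,0],0.12]]}}

```text
t: 0.62
tool_pos: [272.3, -562.5, 404.4]
tcp_rot: [-180.0, 0.0, -8.3]
force: [0.0, -0.5, -0.0]
grip_width: 85.2
grasp_force: 0.0
```

>>> {"method": "play_rows", "body": {"series": [[[0,0,0],0.08],[[0.6,-2.5,0],0],[[0.6,-3,0],0],[[0.6,-3,0],0],[[0.6,-3,0],0]]}}

```text
t: 1.03
tool_pos: [321.0, -454.3, 404.3]
tcp_rot: [-180.0, 0.0, -12.6]
force: [0.6, -1.1, -0.4]
grip_width: 85.0
grasp_force: 0.0
```

>>> {"method": "play_rows", "body": {"series": [[[0.6,-3,0],0],[[0.6,-3,0],0],[[0.6,-3,0],0],[[0.6,-3,0],0],[[0.6,-3,0],0]]}}

```text
t: 1.45
tool_pos: [382.9, -314.1, 404.7]
tcp_rot: [180.0, -0.0, -12.6]
force: [1.5, 0.4, -0.3]
grip_width: 85.5
grasp_force: 0.0
```

>>> {"method": "play_rows", "body": {"series": [[[0.6,-3,0],0],[[0.6,-3,0],0],[[0.6,-3,0],0],[[0.6,-3,0],0],[[0.6,-3,0],0]]}}

```text
t: 1.87
tool_pos: [444.8, -174.3, 404.8]
tcp_rot: [180.0, -0.0, -12.6]
force: [0.7, -0.6, 0.3]
grip_width: 85.2
grasp_force: 0.0
```

```bash
cat >> h.py <<'E'
PL=np.array([566.3,-70.5]);A=-0.2225
RP=np.array([[np.cos(A),-np.sin(A)],[np.sin(A),np.cos(A)]])
def st():
    s=sense();p=s["tool_pos"]
    print("t",round(s["t"],2),"plate",((np.array(p[:2])-PL)@RP).round(1),"z",round(p[2],1),"rot",np.round(s["tcp_rot"],2),"Fplate",(np.array(s["force"][:2])@RP).round(1),round(s["force"][2],1),"grip",round(s["grip_width"],1))
E
python3 -c "
from h import *
st();print(sense()['joint_pos'])"
```

```text
t 1.87 plate [ -95.6 -128. ] z 404.8 rot [ 1.800e+02 -1.000e-02 -1.256e+01] Fplate [ 0.8 -0.4] 0.3 grip 85.2
[ 27.97000243   4.23828058 -10.96095624 100.31100207   0.83391722
  75.52091361 -85.73146323]
```

>>> {"method": "play_rows", "body": {"series": [[[0.6,-3,0],0],[[0.6,-3,0],0],[[0.6,-3,0],0],[[0.6,-3,0],0],[[0.7,-3,0],0.003]]}}

```text
t: 2.28
tool_pos: [507.6, -34.6, 404.8]
tcp_rot: [180.0, -0.0, -12.7]
force: [1.0, 0.4, 0.5]
grip_width: 85.6
grasp_force: 0.0
```

>>> {"method": "play_rows", "body": {"series": [[[0,0,3],0],[[0,0,4],0],[[0,0,4],0],[[0,0,4],0],[[0,0,4],0]]}}

```text
t: 2.7
tool_pos: [507.1, -36.0, 213.2]
tcp_rot: [-180.0, -0.0, -12.7]
force: [1.3, -0.7, 0.5]
grip_width: 85.2
grasp_force: 0.0
```

>>> {"method": "play_rows", "body": {"series": [[[0,0,1],0],[[0,0,0.5],0],[[0,0,0.3],0],[[0,0,0],0],[[0,0,0],0]]}}

```text
t: 3.12
tool_pos: [508.6, -36.1, 198.9]
tcp_rot: [-180.0, -0.2, -12.7]
force: [-0.3, -0.3, 0.1]
grip_width: 85.4
grasp_force: 0.0
```

```bash
python3 -c "
from h import *
st()
a=read_camera('top')[115:230,235:390];b=read_camera('scene')[140:245,130:270]
cv2.imwrite('pics/c1.png',np.hstack([cv2.resize(a,(400,300),interpolation=3),cv2.resize(b,(400,300),interpolation=3)])[:,:,::-1])
"
```

```text
t 3.12 plate [-63.9  20.8] z 198.9 rot [-179.97   -0.21  -12.74] Fplate [-0.3 -0.4] 0.1 grip 85.4
```

View pics/c1.png

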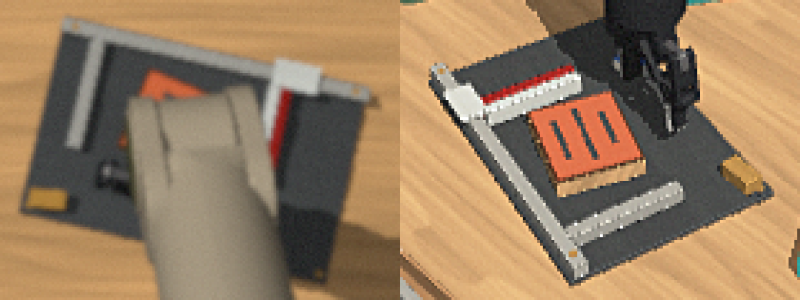

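The hand stands clear on the near side of the block. The left finger's tip is at about (675,132) in the composite. I'll work out its height from that.

```bash
python3 -c "
from h import *
for z in(20,25,30,35,40,45): print(z,((ray('scene',130+275/400*140,140+132/300*105,z,False)-PL)@RP).round(1))
"
```

```text
20 [-66.7  57.7]
25 [-64.1  62.6]
30 [-61.5  67.6]
35 [-58.9  72.6]
40 [-56.3  77.5]
45 [-53.7  82.5]
```

>>> {"method": "play_rows", "body": {"series": [[[0,0,0.3],0],[[0,0,0.3],0],[[0,0,0.3],0],[[0,0,0.2],0],[[0,0,0],0]]}}

```text
t: 3.63
tool_pos: [507.1, -36.0, 185.1]
tcp_rot: [180.0, 0.1, -12.7]
force: [0.6, -0.5, 0.9]
grip_width: 85.5
grasp_force: 0.0
```

>>> {"method": "play_rows", "body": {"series": [[[0,0,0.2],0],[[0,0,0.1],0],[[0,0,0.1],0],[[0,0,0],0],[[0,0,0],0]]}}

```text
t: 4.05
tool_pos: [507.4, -36.0, 181.7]
tcp_rot: [-180.0, 0.0, -12.7]
force: [-0.3, -0.5, -0.1]
grip_width: 85.5
grasp_force: 0.0
```

>>> {"method": "play_rows", "body": {"series": [[[0,0,0.1],0],[[0,0,0.1],0],[[0,0,0.1],0],[[0,0,0],0],[[0,0,0],0]]}}

```text
t: 4.47
tool_pos: [507.4, -36.0, 178.6]
tcp_rot: [-180.0, 0.0, -12.7]
force: [-0.6, -0.3, 0.8]
grip_width: 85.1
grasp_force: 0.0
```

>>> {"method": "play_rows", "body": {"series": [[[0,0,0.1],0],[[0,0,0.1],0],[[0,0,0.1],0],[[0,0,0],0],[[0,0,0],0]]}}

```text
t: 4.88
tool_pos: [507.4, -36.0, 175.6]
tcp_rot: [-180.0, 0.0, -12.7]
force: [-0.1, 0.5, 0.1]
grip_width: 85.5
grasp_force: 0.0
```

>>> {"method": "play_rows", "body": {"series": [[[0.4,0,0],0],[[0.4,0,0],0],[[0.3,0,0],0],[[0.3,0,0],0],[[0.3,0,0],0]]}}

```text
t: 5.3
tool_pos: [524.1, -40.0, 175.6]
tcp_rot: [180.0, 0.1, -12.7]
force: [-2.0, -0.6, 0.7]
grip_width: 85.1
grasp_force: 1.1
```

>>> {"method": "play_rows", "body": {"series": [[[0.3,0,0],0],[[0.3,0,0],0],[[0.3,0,0],0],[[0.3,0,0],0],[[0.3,0,0],0]]}}

```text
t: 5.72
tool_pos: [538.9, -43.1, 175.6]
tcp_rot: [-180.0, 0.0, -12.7]
force: [-1.3, -0.6, -1.9]
grip_width: 85.1
grasp_force: 0.6
```

>>> {"method": "play_rows", "body": {"series": [[[0.3,-0.08,0],0],[[0.3,-0.08,0],0],[[0.3,-0.08,0],0],[[0.2,-0.06,0],0],[[0.0,0,0],0]]}}

```text
t: 6.13
tool_pos: [550.6, -42.3, 175.8]
tcp_rot: [-180.0, -0.0, -12.7]
force: [1.0, 1.1, 0.5]
grip_width: 85.7
grasp_force: 0.0
```

```bash
python3 -c "
from h import *
st()
a=read_camera('top')[115:230,235:390];b=read_camera('scene')[140:245,130:270]
cv2.imwrite('pics/c2.png',np.hstack([cv2.resize(a,(300,225),interpolation=3),cv2.resize(b[:,20:120],(500,525),interpolation=3)[:225*2]][1:])[:,:,::-1])
"
```

```text
t 6.13 plate [-21.5  24. ] z 175.8 rot [-1.7997e+02 -4.0000e-02 -1.2710e+01] Fplate [0.7 1.3] 0.5 grip 85.7
```

View pics/c2.png

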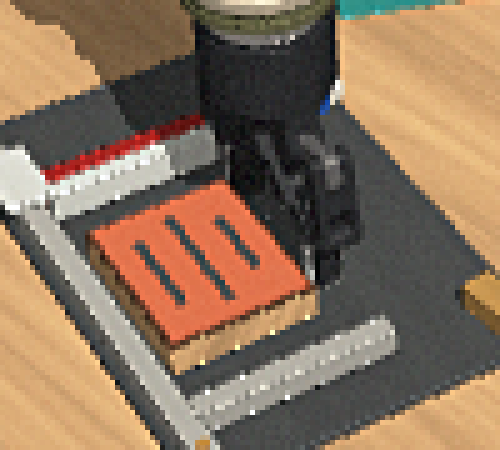

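The block is now roughly square and pushed by both fingers, with about 10 mm left to the fence. I'll continue gently.

>>> {"method": "play_rows", "body": {"series": [[[0.2,-0.06,0],0],[[0.2,-0.06,0],0],[[0.2,-0.06,0],0],[[0.1,-0.03,0],0],[[0,0,0],0]]}}

```text
t: 6.65
tool_pos: [557.6, -42.1, 175.7]
tcp_rot: [-180.0, -0.0, -12.7]
force: [-1.1, -0.4, 0.4]
grip_width: 85.4
grasp_force: 0.5
```

>>> {"method": "play_rows", "body": {"series": [[[0.1,0,0],0],[[0.1,0,0],0],[[0.1,0,0],0],[[0,0,0],0],[[0,0,0],0]]}}

```text
t: 7.07
tool_pos: [558.7, -42.2, 175.2]
tcp_rot: [180.0, 0.3, -12.7]
force: [-12.5, 1.5, 6.8]
grip_width: 85.2
grasp_force: 5.7
```

>>> {"method": "play_rows", "body": {"series": [[[-0.3,0,0],0],[[-0.6,0,0],0],[[-1,0,0],0],[[-1,0,0],0],[[0,0,-2],0]]}}

```text
t: 7.48
tool_pos: [529.0, -35.9, 192.6]
tcp_rot: [180.0, 0.4, -12.7]
force: [0.1, -0.1, -0.0]
grip_width: 85.2
grasp_force: 0.0
```

>>> {"method": "play_rows", "body": {"series": [[[0,0,-3],-0.1],[[0,0,-3],-0.12],[[0,0,-3],-0.12],[[0,0,-3],-0.12],[[0,0,-3],-0.12]], "gripper": 3}}

```text
t: 7.9
tool_pos: [531.7, -36.3, 347.5]
tcp_rot: [180.0, -0.1, 20.8]
force: [0.5, -0.5, -0.5]
grip_width: 29.8
grasp_force: 0.0
```

>>> {"method": "play_rows", "body": {"series": [[[0,0,0],-0.12],[[0,0,0],-0.12],[[0,0,0],-0.12],[[0,0,0],-0.12],[[0,0,0],-0.12]]}}

```text
t: 8.32
tool_pos: [531.9, -36.3, 346.0]
tcp_rot: [179.9, -0.0, 55.2]
force: [-0.4, 0.4, 0.8]
grip_width: 30.2
grasp_force: 0.0
```

>>> {"method": "play_rows", "body": {"series": [[[0,0,0],-0.12],[[0,0,0],-0.12],[[0,0,0],-0.12],[[0,0,0],-0.03],[[0,0,0],0]]}}

```text
t: 8.73
tool_pos: [532.0, -36.4, 345.9]
tcp_rot: [179.9, -0.0, 77.3]
force: [-0.2, 0.7, 0.2]
grip_width: 30.5
grasp_force: 0.0
```

```bash
python3 -c "
from h import *
st()
b=read_camera('scene')[140:245,130:270]
cv2.imwrite('pics/c3.png',cv2.resize(b,None,fx=5,fy=5,interpolation=2)[:,:,::-1])
"
```

```text
t 8.73 plate [-41.   25.7] z 345.9 rot [ 1.7994e+02 -1.0000e-02  7.7310e+01] Fplate [-0.3  0.7] 0.2 grip 30.5
```

View pics/c3.png

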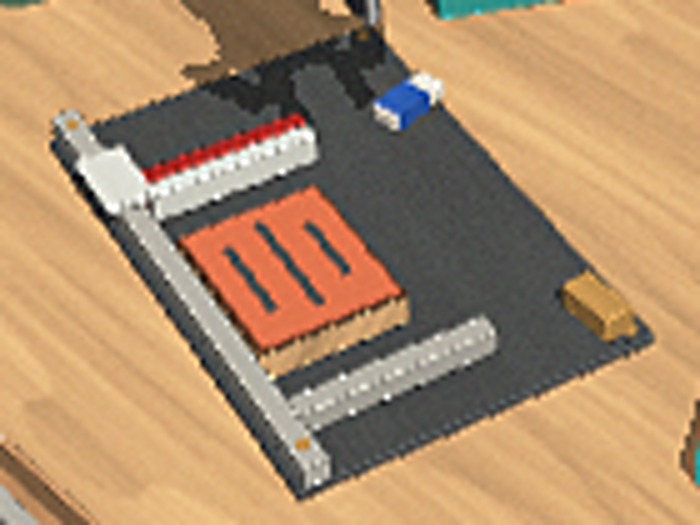

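The block lies square along the fence, with top corners at (316,187), (180,237), (262,350) and (408,298). The knee face's lower edge runs from (160,218) to (316,162).

```bash
python3 -c "
from h import *
T=lambda p,z:((ray('scene',*p,z)-PL)@RP).round(1)
print('block',[T(p,31).tolist() for p in[(316,187),(180,237),(262,350),(408,298)]])
print('knee foot',T((160,218),8),T((316,162),8),'knee top near',T((317,137),28))
print('stop inner top', T((487,318),24),T((290,398),24),'bed',T((653,338),8))
"
```

```text
block [[0.5, -17.9], [84.7, -20.6], [85.6, 86.2], [0.4, 92.7]]
knee foot [ 79.4 -67.3] [-20.4 -63.6] knee top near [-22.1 -61.6]
stop inner top [-31.6 123.2] [ 86.5 120. ] bed [-108.5  171.5]
```

>>> {"method": "play_rows", "body": {"series": [[[-1.7,2,0],0],[[-1.7,2,0],0],[[-1.7,2,0],0],[[-1.7,2.1,0],0],[[0,0,0],0]]}}

```text
t: 9.2
tool_pos: [597.4, -126.2, 345.0]
tcp_rot: [179.9, 0.1, 76.7]
force: [-1.5, -1.3, 0.2]
grip_width: 29.9
grasp_force: 0.0
```

>>> {"method": "play_rows", "body": {"series": [[[0,0,3],0],[[0,0,3],0],[[0,0,3],0],[[0,0,2.5],0],[[0,0,0],0]]}}

```text
t: 9.62
tool_pos: [593.6, -120.4, 225.1]
tcp_rot: [-179.5, 0.0, 77.1]
force: [-1.4, -0.3, -0.4]
grip_width: 29.9
grasp_force: 0.0
```

```bash
python3 -c "
from h import *
st()
b=read_camera('scene')[130:235,130:270]
cv2.imwrite('pics/c4.png',cv2.resize(b,None,fx=5,fy=5,interpolation=2)[:,:,::-1])
"
```

```text
t 9.62 plate [ 37.6 -42.7] z 225.1 rot [-1.795e+02  1.000e-02  7.714e+01] Fplate [-1.3 -0.6] -0.4 grip 29.9
```

View pics/c4.png

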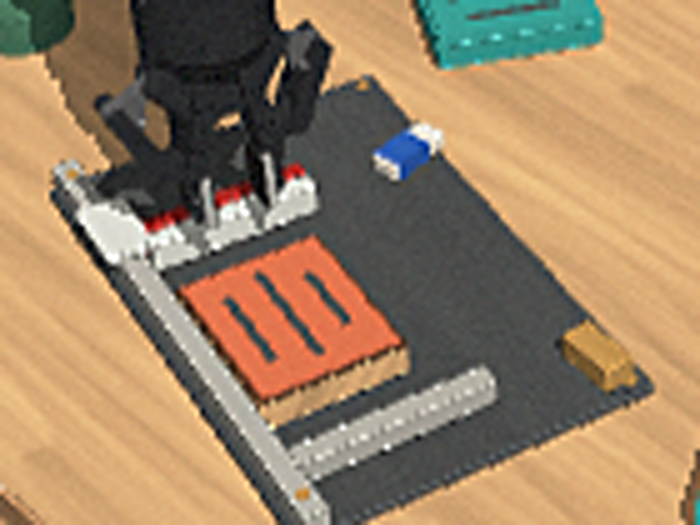

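The two fingertips are at about (207,238) and (272,207), above the gap. I'll check their position there.

```bash
python3 -c "
from h import *
for z in(50,55,60):
  print(z,[((ray('scene',u,v-50,z)-PL)@RP).round(1).tolist() for u,v in[(207,238),(272,207)]])
"
```

```text
50 [[61.3, -29.6], [18.3, -34.4]]
55 [[63.3, -23.9], [20.5, -28.7]]
60 [[65.2, -18.3], [22.7, -23.0]]
```

>>> {"method": "play_rows", "body": {"series": [[[0,0,0.8],0],[[0,0,0.8],0],[[0,0,0.6],0],[[0,0,0.4],0],[[0,0,0.3],0]]}}

```text
t: 10.08
tool_pos: [596.0, -120.6, 201.7]
tcp_rot: [180.0, 0.0, 77.2]
force: [-0.7, -0.3, 0.0]
grip_width: 29.9
grasp_force: 0.0
```

>>> {"method": "play_rows", "body": {"series": [[[0,0,0.3],0],[[0,0,0.2],0],[[0,0,0.2],0],[[0,0,0.1],0],[[0,0,0],0]]}}

```text
t: 10.5
tool_pos: [595.9, -120.6, 193.6]
tcp_rot: [-180.0, -0.0, 77.2]
force: [0.3, -0.6, 0.6]
grip_width: 29.9
grasp_force: 0.0
```

>>> {"method": "play_rows", "body": {"series": [[[0,0,0.2],0],[[0,0,0.2],0],[[0,0,0.2],0],[[0.2,0,0],0],[[0.2,0,0],0]]}}

```text
t: 10.92
tool_pos: [596.7, -116.7, 187.5]
tcp_rot: [-180.0, -0.0, 77.2]
force: [-1.0, -0.3, -0.1]
grip_width: 30.0
grasp_force: 0.0
```

>>> {"method": "play_rows", "body": {"series": [[[0.3,0,0],0],[[0.3,0,0],0],[[0.3,0,0],0],[[0.3,0,0],0],[[0.3,0,0],0]]}}

```text
t: 11.33
tool_pos: [600.2, -101.9, 187.7]
tcp_rot: [180.0, 0.0, 77.2]
force: [-0.8, -2.2, -0.1]
grip_width: 30.1
grasp_force: 0.9
```

>>> {"method": "play_rows", "body": {"series": [[[0.3,0,0],0],[[0.3,0,0],0],[[0.3,0,0],0],[[0.3,0,0],0],[[0.3,0,0],0]]}}

```text
t: 11.75
tool_pos: [603.5, -87.1, 187.7]
tcp_rot: [180.0, -0.0, 77.2]
force: [-0.4, -1.6, -0.2]
grip_width: 30.0
grasp_force: 0.9
```

```bash
python3 -c "
from h import *
st()"
```

```text
t 11.75 plate [39.9 -8. ] z 187.7 rot [180.    -0.    77.23] Fplate [-0.  -1.7] -0.2 grip 30.0
```

>>> {"method": "play_rows", "body": {"series": [[[0.2,0,0],0],[[0.2,0,0],0],[[0.1,0,0],0],[[0.1,0,0],0],[[0,0,0],0]]}}

```text
t: 12.17
tool_pos: [604.5, -82.7, 187.7]
tcp_rot: [-180.0, 0.1, 77.2]
force: [-2.1, -4.6, 1.3]
grip_width: 29.8
grasp_force: 2.5
```

>>> {"method": "play_rows", "body": {"series": [[[0.1,0,0],0],[[0.1,0,0],0],[[0.1,0,0],0],[[0,0,0],0],[[0,0,0],0]]}}

```text
t: 12.58
tool_pos: [604.7, -82.1, 187.7]
tcp_rot: [-179.9, 0.3, 77.0]
force: [-4.6, -9.7, 3.6]
grip_width: 30.0
grasp_force: 5.7
```

>>> {"method": "play_rows", "body": {"series": [[[-0.3,0,0],0],[[-0.4,0,0],0],[[-0.6,0,0],0],[[-0.6,0,0],0],[[0,0,-1],0]]}}

```text
t: 13.0
tool_pos: [600.1, -98.8, 196.0]
tcp_rot: [-179.8, 0.0, 77.1]
force: [-0.7, -0.9, -0.3]
grip_width: 30.5
grasp_force: 0.0
```

>>> {"method": "play_rows", "body": {"series": [[[0,0,-3],0],[[0,0,-3],0],[[0,0,-3],0],[[0,0,-3],0],[[-2,-2,0],0]]}}

```text
t: 13.42
tool_pos: [581.2, -108.0, 325.7]
tcp_rot: [179.3, -0.2, 77.6]
force: [0.2, -0.3, 0.5]
grip_width: 30.1
grasp_force: 0.0
```

>>> {"method": "play_rows", "body": {"series": [[[-3,-2,0],0],[[-3,-2,0],0],[[-2.0,-2,0],0],[[0,0,0],0],[[0,0,0],0]]}}

```text
t: 13.83
tool_pos: [500.0, -178.4, 318.7]
tcp_rot: [180.0, 0.1, 77.0]
force: [0.4, -0.1, -1.0]
grip_width: 30.1
grasp_force: 0.0
```

```bash
python3 -c "
from h import *
st()
b=read_camera('scene')[140:245,130:270]
cv2.imwrite('pics/c5.png',cv2.resize(b,None,fx=5,fy=5,interpolation=2)[:,:,::-1])
"
```

```text
t 13.83 plate [ -40.9 -119.8] z 318.7 rot [1.7995e+02 5.0000e-02 7.7040e+01] Fplate [ 0.4 -0. ] -1.0 grip 30.1
```

View pics/c5.png

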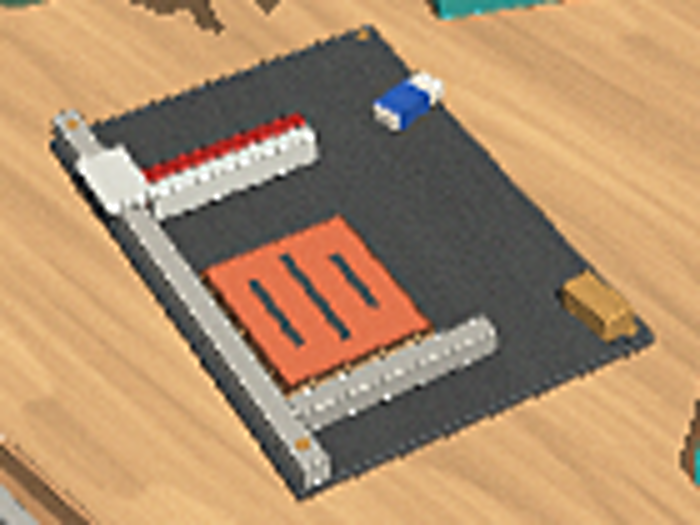

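The block is now against the stop. A thin brown strip along the fence, from (205,275) to (290,385), suggests it may have eased off slightly. I'll press it in x again with two fingers.

>>> {"method": "play_rows", "body": {"series": [[[3.6,-0.1,0],0],[[3.6,-0.1,0],0],[[3.6,-0.1,0],0],[[3.6,-0.1,0],0],[[3.6,0,0],0]], "gripper": 6}}

```text
t: 14.3
tool_pos: [537.5, 2.9, 318.4]
tcp_rot: [180.0, -0.1, 77.4]
force: [1.3, -0.7, 1.0]
grip_width: 60.0
grasp_force: 0.0
```

>>> {"method": "play_rows", "body": {"series": [[[0,0,0],0.12],[[0,0,0],0.12],[[0,0,0],0.12],[[0,0,0],0.12],[[0,0,0],0.12]]}}

```text
t: 14.72
tool_pos: [537.5, 1.5, 318.1]
tcp_rot: [-180.0, -0.1, 42.7]
force: [-0.3, 0.4, -0.2]
grip_width: 59.9
grasp_force: 0.0
```

>>> {"method": "play_rows", "body": {"series": [[[0,0,0],0.12],[[0,0,0],0.12],[[0,0,0],0.12],[[0,0,0],0.12],[[0,0,0],0.12]]}}

```text
t: 15.13
tool_pos: [537.5, 1.4, 318.1]
tcp_rot: [-179.9, -0.0, 8.3]
force: [-0.2, 0.1, 0.5]
grip_width: 60.2
grasp_force: 0.0
```

>>> {"method": "play_rows", "body": {"series": [[[0,0,3],0.12],[[0,0,3],0.12],[[0,0,2],0.12],[[0,0,0],0.01],[[0,0,0],0]]}}

```text
t: 15.55
tool_pos: [537.1, 1.0, 237.4]
tcp_rot: [-180.0, 0.1, -12.4]
force: [1.1, -0.3, 0.8]
grip_width: 59.8
grasp_force: 0.0
```

```bash
python3 -c "
from h import *
st()"
```

```text
t 15.55 plate [-44.3  63.2] z 237.4 rot [-1.7997e+02  1.2000e-01 -1.2430e+01] Fplate [ 1.1 -0.1] 0.8 grip 59.8
```

>>> {"method": "play_rows", "body": {"series": [[[0,0.3,1.5],0.006],[[0,0,1.5],0],[[0,0,1],0],[[0,0,0.5],0],[[0,0,0.3],0]]}}

```text
t: 15.97
tool_pos: [536.8, -3.1, 190.2]
tcp_rot: [-180.0, -0.0, -12.9]
force: [0.1, 1.3, 0.1]
grip_width: 59.8
grasp_force: 0.0
```

>>> {"method": "play_rows", "body": {"series": [[[0,0,0.3],0],[[0,0,0.2],0],[[0,0,0.2],0],[[0.3,0,0],0],[[0.4,0,0],0]]}}

```text
t: 16.38
tool_pos: [543.3, -5.1, 183.0]
tcp_rot: [-180.0, -0.0, -13.1]
force: [-0.1, 0.2, -1.0]
grip_width: 60.0
grasp_force: 0.0
```

>>> {"method": "play_rows", "body": {"series": [[[0.4,0,0],0],[[0.4,0,0],0],[[0.4,0,0],0],[[0.3,0,0],0],[[0,0,0],0]]}}

```text
t: 16.8
tool_pos: [558.4, -8.7, 182.8]
tcp_rot: [-180.0, -0.0, -13.1]
force: [0.7, 0.1, -0.2]
grip_width: 59.9
grasp_force: 0.0
```

```bash
python3 -c "
from h import *
st()"
```

```text
t 16.8 plate [-21.3  58.5] z 182.8 rot [-1.7999e+02 -3.0000e-02 -1.3090e+01] Fplate [0.7 0.2] -0.2 grip 59.9
```

>>> {"method": "play_rows", "body": {"series": [[[0.2,0,0],-0.006],[[0.2,0,0],0],[[0.1,0,0],0],[[0.1,0,0],0],[[0,0,0],0]]}}

```text
t: 17.22
tool_pos: [563.7, -9.9, 182.8]
tcp_rot: [-180.0, -0.0, -12.7]
force: [-0.0, 0.2, -0.3]
grip_width: 60.2
grasp_force: 0.0
```

>>> {"method": "play_rows", "body": {"series": [[[0.1,0,0],0],[[0.1,0,0],0],[[0.1,0,0],0],[[0,0,0],0],[[0,0,0],0]]}}

```text
t: 17.63
tool_pos: [565.7, -10.3, 182.4]
tcp_rot: [180.0, 0.2, -12.7]
force: [-5.3, 0.8, 3.4]
grip_width: 60.1
grasp_force: 2.9
```

```bash
python3 -c "
from h import *
st()"
```

```text
t 17.63 plate [-13.9  58.6] z 182.4 rot [ 1.7997e+02  1.6000e-01 -1.2720e+01] Fplate [-5.3 -0.4] 3.4 grip 60.1
```

>>> {"method": "play_rows", "body": {"series": [[[0.1,0,0],0],[[0.05,0,0],0],[[0,0,0],0],[[0,0,0],0],[[0,0,0],0]]}}

```text
t: 18.05
tool_pos: [566.2, -10.3, 182.1]
tcp_rot: [179.9, 0.3, -12.7]
force: [-10.5, 1.8, 8.0]
grip_width: 59.9
grasp_force: 5.5
```

>>> {"method": "play_rows", "body": {"series": [[[-0.3,0,0],0],[[-0.6,0,0],0],[[-1,0,0],0],[[-1,0,0],0],[[0,0,-1],0]]}}

```text
t: 18.47
tool_pos: [537.4, -4.0, 191.2]
tcp_rot: [180.0, 0.2, -12.7]
force: [-0.8, 1.0, -0.5]
grip_width: 59.8
grasp_force: 0.0
```

>>> {"method": "play_rows", "body": {"series": [[[0,0,-3],0],[[0,0,-3],0],[[0,0,-3],-0.12],[[0,0,-3],-0.12],[[0,0,0],-0.12]], "gripper": 3}}

```text
t: 18.88
tool_pos: [541.8, -4.1, 320.5]
tcp_rot: [179.9, -0.6, 8.2]
force: [1.8, 1.0, 0.2]
grip_width: 29.9
grasp_force: 0.0
```

>>> {"method": "play_rows", "body": {"series": [[[0,0,0],-0.12],[[0,0,0],-0.12],[[0,0,0],-0.12],[[0,0,0],-0.12],[[0,0,0],-0.12]]}}

```text
t: 19.3
tool_pos: [540.0, -4.6, 313.9]
tcp_rot: [179.9, -0.1, 42.6]
force: [0.4, 0.6, 0.2]
grip_width: 29.9
grasp_force: 0.0
```

>>> {"method": "play_rows", "body": {"series": [[[0,0,0],-0.12],[[0,0,0],-0.12],[[0,0,0],-0.12],[[0,0,0],-0.12],[[0,0,0],-0.12]]}}

```text
t: 19.72
tool_pos: [540.1, -4.6, 313.8]
tcp_rot: [179.9, -0.0, 77.0]
force: [0.3, -0.0, -0.1]
grip_width: 30.2
grasp_force: 0.0
```

```bash
python3 -c "
from h import *
st()"
```

```text
t 19.72 plate [-40.1  58.5] z 313.8 rot [ 1.7991e+02 -1.0000e-02  7.6980e+01] Fplate [0.3 0. ] -0.1 grip 30.2
```

>>> {"method": "play_rows", "body": {"series": [[[-3.4,1.4,0],-0.004],[[-3.4,1.4,0],0],[[-3.4,1.4,0],0],[[-3.4,1.4,0],0],[[-3.4,1.4,0],0]]}}

```text
t: 20.13
tool_pos: [569.4, -187.9, 314.0]
tcp_rot: [179.9, 0.0, 76.9]
force: [0.8, -0.1, -0.3]
grip_width: 30.1
grasp_force: 0.0
```

>>> {"method": "play_rows", "body": {"series": [[[0,0,0],0],[[0,0,2],0],[[0,0,3],0],[[0,0,2.5],0],[[0,0,0],0]]}}

```text
t: 20.55
tool_pos: [567.4, -185.8, 233.3]
tcp_rot: [-179.6, -0.0, 76.9]
force: [-1.2, -0.3, -1.5]
grip_width: 30.0
grasp_force: 0.0
```

```bash
python3 -c "
from h import *
st()
b=read_camera('scene')[120:225,110:250]
cv2.imwrite('pics/c6.png',cv2.resize(b,None,fx=5,fy=5,interpolation=2)[:,:,::-1])
"
```

```text
t 20.55 plate [  26.5 -112.3] z 233.3 rot [-1.7959e+02 -4.0000e-02  7.6860e+01] Fplate [-1.2 -0.5] -1.5 grip 30.0
```

View pics/c6.png

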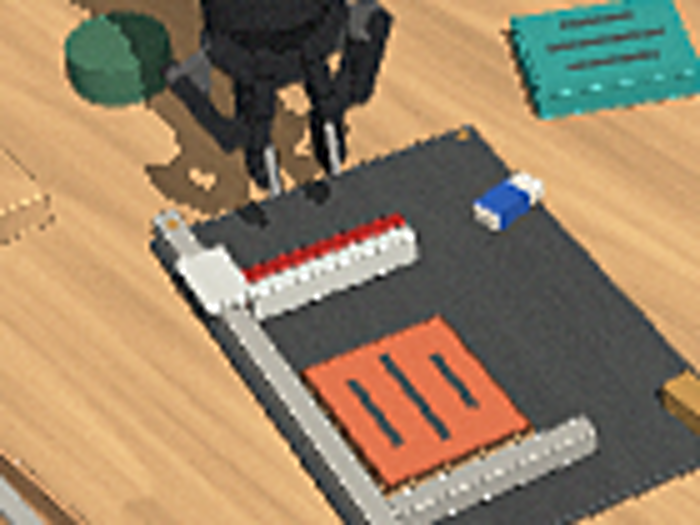

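The fingers are behind the red bar with clear bed below, and the block is seated. I'll lower the hand and push the knee.

>>> {"method": "play_rows", "body": {"series": [[[0,0.3,1.2],-0.006],[[0,0,1.2],0],[[0,0,1],0],[[0,0,0.5],0],[[0,0,0.3],0]]}}

```text
t: 21.02
tool_pos: [571.8, -186.5, 194.8]
tcp_rot: [-179.9, -0.0, 77.2]
force: [0.3, -0.4, 0.3]
grip_width: 30.0
grasp_force: 0.0
```

>>> {"method": "play_rows", "body": {"series": [[[0,0,0.2],0],[[0,0,0.2],0],[[0.2,0,0],0],[[0.3,0,0],0],[[0.3,0,0],0]]}}

```text
t: 21.43
tool_pos: [574.1, -178.5, 192.1]
tcp_rot: [180.0, -0.0, 77.2]
force: [0.2, 0.3, -0.5]
grip_width: 29.8
grasp_force: 0.0
```

>>> {"method": "play_rows", "body": {"series": [[[0.4,0,0],0],[[0.4,0,0],0],[[0.4,0,0],0],[[0.4,0,0],0],[[0.4,0,0],0]]}}

```text
t: 21.85
tool_pos: [578.5, -159.1, 192.0]
tcp_rot: [180.0, 0.0, 77.2]
force: [-0.2, -2.8, 1.6]
grip_width: 30.0
grasp_force: 1.1
```

```bash
python3 -c "
from h import *
st()"
```

```text
t 21.85 plate [ 31.4 -83.7] z 192.0 rot [1.7996e+02 1.0000e-02 7.7210e+01] Fplate [ 0.4 -2.8] 1.6 grip 30.0
```

>>> {"method": "play_rows", "body": {"series": [[[0.4,0,0],0],[[0.4,0,0],0],[[0.4,0,0],0],[[0.4,0,0],0],[[0.4,0,0],0]]}}

```text
t: 22.27
tool_pos: [582.8, -139.4, 191.7]
tcp_rot: [180.0, -0.0, 77.2]
force: [0.7, -3.1, 1.6]
grip_width: 29.7
grasp_force: 1.1
```

>>> {"method": "play_rows", "body": {"series": [[[0.4,0,0],0],[[0.4,0,0],0],[[0.4,0,0],0],[[0.3,0,0],0],[[0.3,0,0],0]]}}

```text
t: 22.68
tool_pos: [586.7, -121.8, 191.7]
tcp_rot: [-180.0, -0.0, 77.2]
force: [-0.5, -2.1, 1.0]
grip_width: 29.9
grasp_force: 1.1
```

>>> {"method": "play_rows", "body": {"series": [[[0.3,0,0],0],[[0.2,0,0],0],[[0.2,0,0],0],[[0.1,0,0],0],[[0,0,0],0]]}}

```text
t: 23.1
tool_pos: [588.4, -114.0, 191.6]
tcp_rot: [-180.0, -0.0, 77.2]
force: [-0.2, 0.5, 0.2]
grip_width: 30.1
grasp_force: 0.2
```

```bash
python3 -c "
from h import *
st()"
```

```text
t 23.1 plate [ 31.2 -37.5] z 191.6 rot [-1.7998e+02 -2.0000e-02  7.7250e+01] Fplate [-0.3  0.4] 0.2 grip 30.1
```

>>> {"method": "play_rows", "body": {"series": [[[0.2,0,0],0],[[0.2,0,0],0],[[0.2,0,0],0],[[0.2,0,0],0],[[0.1,0,0],0]]}}

```text
t: 23.52
tool_pos: [590.4, -105.2, 191.6]
tcp_rot: [-180.0, -0.0, 77.2]
force: [0.4, -1.2, -0.5]
grip_width: 30.0
grasp_force: 1.0
```

>>> {"method": "play_rows", "body": {"series": [[[0.1,0,0],0],[[0.1,0,0],0],[[0.1,0,0],0],[[0,0,0],0],[[0,0,0],0]]}}

```text
t: 23.93
tool_pos: [590.7, -104.0, 191.6]
tcp_rot: [-180.0, 0.1, 77.1]
force: [-0.9, -5.5, 1.1]
grip_width: 29.9
grasp_force: 2.9
```

```bash
python3 -c "
from h import *
st()"
```

```text
t 23.93 plate [ 31.2 -27.2] z 191.6 rot [-1.7997e+02  9.0000e-02  7.7140e+01] Fplate [ 0.3 -5.5] 1.1 grip 29.9
```

Contact came at y = -27.2, where I expected it. I'll press a little more, then back the hand off and up.

>>> {"method": "play_rows", "body": {"series": [[[0.1,0,0],0],[[0.1,0,0],0],[[0,0,0],0],[[0,0,0],0],[[0,0,0],0]]}}

```text
t: 24.35
tool_pos: [590.9, -103.6, 191.6]
tcp_rot: [-179.9, 0.2, 77.1]
force: [-3.7, -10.0, 2.5]
grip_width: 29.9
grasp_force: 5.1
```

>>> {"method": "play_rows", "body": {"series": [[[-0.3,0,0],0],[[-0.6,0,0],0],[[-1,0,0],0],[[-1,0,0],0],[[0,0,-1],0]]}}

```text
t: 24.77
tool_pos: [583.6, -132.1, 199.9]
tcp_rot: [-179.8, 0.1, 77.0]
force: [0.5, -0.7, -0.8]
grip_width: 29.9
grasp_force: 0.0
```

>>> {"method": "play_rows", "body": {"series": [[[0,0,-3],0],[[0,0,-3],0],[[0,0,-3],0],[[0,0,-3],0],[[0,0,-3],0]]}}

```text
t: 25.18
tool_pos: [584.8, -128.9, 354.2]
tcp_rot: [180.0, -0.0, 77.2]
force: [-0.1, -0.5, -0.5]
grip_width: 30.2
grasp_force: 0.0
```

>>> {"method": "play_rows", "body": {"series": [[[-4,0,0],0],[[-4,0,0],0],[[-4,0,0],0],[[-4,0,0],0],[[-4,0,0],0]]}}

```text
t: 25.6
tool_pos: [540.1, -325.7, 352.9]
tcp_rot: [179.9, 0.0, 77.2]
force: [0.6, -0.1, -0.5]
grip_width: 29.8
grasp_force: 0.0
```

>>> {"method": "play_rows", "body": {"series": [[[-4,0,0],0],[[-3,0,0],0],[[-2,0,0],0],[[0,0,0],0],[[0,0,0],0]]}}

```text
t: 26.02
tool_pos: [520.1, -413.3, 351.9]
tcp_rot: [180.0, -0.0, 77.1]
force: [0.2, 0.2, -0.3]
grip_width: 30.0
grasp_force: 0.0
```

```bash
python3 -c "
from h import *
st()
a=read_camera('top')[118:178,235:355];b=read_camera('scene')[162:242,135:235]
cv2.imwrite('pics/c7.png',np.hstack([cv2.resize(a,None,fx=3,fy=5,interpolation=2)[:300],cv2.resize(b,(430,344),interpolation=2)[:300]])[:,:,::-1])
"
```

```text
t 26.02 plate [  30.6 -344.6] z 351.9 rot [ 1.800e+02 -2.000e-02  7.705e+01] Fplate [0.2 0.2] -0.3 grip 30.0
```

View pics/c7.png

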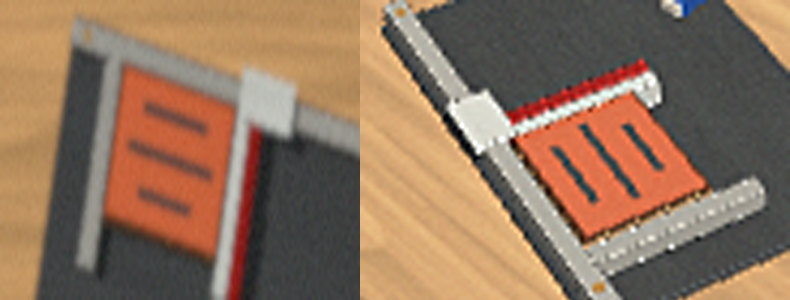

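The block is seated against the fence, the stop and the knee, with no visible gap. The left view shows the block at (120–240, 67–255) and the knee's white face touching its right side. The hand is clear.

```bash
python3 -c "
from rig import *
print(close_job())"
```

```text
the job is handed in; nothing more can be done
None
```

I pushed the printing block into the corner against the back fence and end stop, slid the knee up against it with no visible gap, and handed the job in at about 26 s with the hand clear; the outcome of the judging wasn't shown.

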